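Find the hidden release notch and spring the drawer open

ROBOT

A 6-joint arm with a two-finger parallel gripper is mounted at the origin on a cart in front of the work surface, level with it; the furniture and walls round the work are solid. World frame = base frame: x ahead of the robot, y to its left, z up, the work surface at z = 0. Lengths are in m, angles in rad, forces in N, time in s.
With the tool pointing down it reaches from about 0.3 to 0.825 m from the base axis. Payload 5.4 kg.
Tool frame: the origin (TCP) lies at the very end of the fingers, on their centre line; the grasp point (between the pads) lies 19 mm behind it; z points along the fingers, y is the line along which they close (so a half turn about z gives the same grasp; the last joint's range is limited). The gripper opens to 92 mm and grips with 3 to 60 N. Pads are 20 mm wide; open, the fingers measure 128 mm over their backs; the gripper's body (75 mm by 189 mm) begins 69 mm behind the grasp point.
Start: joints at [1.043, 0.158, 1.597, -0, 1.386, -0.21], TCP at [0.18, 0.546, 0.215] pointing down, gripper open.
Joint ranges: [-2.91, 2.91], [-0.94, 2.29], [0.18, 2.7], [-1.29, 4.43], [0.17, 2.64], [-3, 3]. Speed limits (rad/s): [2.57, 2.57, 3.14, 3.14, 3.14, 3.14].

INTERFACE

Orientations are given as a rotation vector (axis times angle).
In Python, from workcell import bot gives the robot as it stands. Calls block until the motion is done:
- bot.goto(position, orientation): joint-space move of the TCP to a pose.
- bot.line_to(position, rot=None, max_speed=0.15): straight line of the TCP; rot=None keeps the orientation; max_speed is the mean speed in m/s.
- bot.set_joints(angles): joint-space move.
- bot.set_gripper(opening, newtons=None): opening from 0.0 (shut) to 1.0 (fully open); newtons is the grip in N (None keeps the last); returns when the fingers have stopped.
- bot.hold(seconds).
- bot.inverse_kinematics(position, orientation): joint angles nearest the present ones, or None.
- bot.read_camera(name): name is "scene" or "side" or "wrist"; returns a dict with "pixels" (400x640x3 uint8, blue, green, red), "fx", "fy", "cx", "cy" (pixels), "R" (3x3) and "t" (3): a world point X has camera coordinates R X + t. Camera axes: x right, y down, z forward; pixel columns grow to the right and rows downward; lengths in m; the calibration is good to about 2 mm. A picture is of the moment at which its call begins. There is no depth.
A pose or a line that the arm cannot do raises bot.MotionError and nothing moves.
- bot.job_done(): hands the job in; it is judged then, once.
Readings, each from a call of its own:
- bot.current_clock(): time.
- bot.current_joints(): joint angles.
- bot.current_joint_vel(): joint speeds.
- bot.current_effort(): joint torques, N m.
- bot.current_ee_pos(): TCP position.
- bot.current_tool_rot(): TCP orientation.
- bot.current_contact_force(): force on the tool from outside, world axes, zero at the start.
- bot.current_ft_torque(): the same for the moment, N m.
- bot.current_opening(): opening from 0.0 (shut) to 1.0 (fully open).
- bot.current_grip_force(): force on a finger pad.
Only numpy, scipy, OpenCV 4.12 (cv2) and the standard library are available. Lean on these libraries where they do the work, as an engineer would, in place of code of your own. Each camera call takes 0.05 s, during which the arm holds its last target. There are 200 camera calls.

TASK

The drawer of the small grey drawer unit is latched. Feel along the low step at the top of its back edge with the shut fingertips for the notch hidden there, press the sprung key inside the notch right down so that the drawer springs out by itself, then let the key come back up and move clear. Do not touch or lift the drawer, and leave the vial, the brass weight and the turned shaft where they are.

Things in the scene. Friction and masses are not known exactly. Their poses are not given: they have to be found in the camera images.
- drawer_unit: Grey drawer unit fixed to the bench, 116 (its x) x 208 (its y) x 85 mm high. Origin: centre of its underside. Its -x face is the drawer front, looking to the robot's left (yaw about -1.57, varying by 0.3); its back, +x, looks to the robot's right. The flat roof, 85 mm high, spans x = -58 to +24 mm; behind it lies the low step (see step_mid).
- step_mid (a point): Middle of the top of the step, 62 mm above the bench, at x = 41, y = 0 mm in the unit's frame and turned as the unit. The step is a rigid ledge 34 mm deep (x = 24 to 58 mm, open towards +x) along the unit's y, from -96 to +96 mm; 8 mm end walls follow, flush with it. Left of the unit (y -0.10 to 0.30 m, from x = 0.53 m on) stands a tall tester: swing in above it or nearer the robot.
- step_end (a point): The end of the step nearest the robot: the same height and x as step_mid, y = -96 mm. One notch lies wholly between here and the far end (y = +96 mm), its place unreported and different each time: 48 mm long along y, 34 mm along x (the whole step), its floor 12 mm below the step's top (50 mm above the bench). Its floor is the release key, grey like the step.
- release_key (a joint): Release key, the floor of the notch: travel straight down in m, 0 = up (floor 50 mm above the bench), 0.008 = fully down (42 mm). Sprung: starts to move at about 2.5 N, about 6 N at the bottom, plus about 1 N of latch friction; comes back up when let go. It frees the drawer from about 0.005 on.
- drawer: The loose drawer in the unit, 108 x 190 x 71 mm, about 0.3 kg, with a small finger lip on its front. Origin: 4 mm above the unit's origin while shut; axes as the unit's. Freed, a spring pushes it about 35 mm out along the unit's -x in about half a second; keep that side clear.
- vial: Bystander: white plastic vial with a blue cap, 22 mm diameter, 53 mm high, standing just beyond the far end of the unit. Origin: centre of its underside.
- weight: Bystander: brass-coloured knob weight, 24 mm diameter, 40 mm high, on the bench to the left of the unit. Origin: centre of its underside.
- turned_shaft: Bystander: stepped steel shaft lying on the bench left of the unit, 74 mm long, 20 mm thick. Origin: centre of its underside.
Things that resemble listed ones, but are neither listed nor needed, are in the scene too. Leave any purple or red look-alike of the part that bears release_key alone.

How it is judged:
On the way, in this order (a step that is already met when the one before it is completed fails the run):
1. the release key is pressed down in the notch (5 mm or more) (value of joint release_key above 0.005 m), for 0.02 s.
2. the drawer springs out by more than 20 mm (x of drawer in the frame of drawer_unit below -0.02 m), for 0.1 s.
At the end, for the whole second after the job is handed in: The drawer stands 20 to 70 mm out of the unit, level in its guides (tilt under 0.1 rad, raised under 11 mm) and at rest, and the release key is back up (within 2 mm) (x of drawer in the frame of drawer_unit between -0.07 and -0.02 m and value of joint release_key below 0.002 m and height (world z) of drawer below 0.015 m and angle between drawer's own z axis and vertical below 0.1 rad and linear speed of drawer below 0.02 m/s); the robot touches nothing.
It fails at once if the robot touches the drawer (contact force between any of the fingers, the arm and drawer above 0.5 N).
It fails at once if the drawer is lifted by more than 15 mm (height (world z) of drawer above 0.019 m).
It fails at once if the vial, the weight or the shaft is moved by more than 20 mm (distance of any of vial, weight, turned_shaft from where it was at the start of the episode above 0.02 m).
It also fails if it takes over 61 s, if anything falls off the work surface, if the arm or the gripper's body presses on something with over 40 N, if the wrist force passes 120 N, or if a joint passes its speed limit or range.

## Working session

There is one attempt and no reset: what is moved stays moved. The work goes in short steps, each a Python script; the robot and the scene stay as the last script left them, time stands still between calls to the robot, and variables do not carry over. Pictures are saved under pics/ and viewed, at most 10 in all, crops included, and the job is handed in when it is done.

```bash
mkdir -p pics; ls; python3 - <<'E'
from workcell import bot
import cv2
for n in("scene","side"):
    c=bot.read_camera(n); cv2.imwrite(f"pics/{n}0.png",c["pixels"]); print(n,c["fx"],c["cx"],c["cy"],c["R"],c["t"])
print(bot.current_tool_rot(),bot.current_clock())
E
```

```text
pics
scene 422.0810021076723 317.0202506121029 191.79906686622397 [[-0.77815099 -0.6280759  -0.00130179]
 [-0.44622442  0.55430338 -0.70258916]
 [ 0.44200091 -0.54613956 -0.71159453]] [0.42925305 0.38866135 0.61835911]
side 393.74974682091516 323.61225938517515 199.17450799859796 [[ 0.61477843  0.7886249  -0.0108743 ]
 [ 0.70663662 -0.55688295 -0.43651583]
 [-0.35030297  0.26067634 -0.89963086]] [-0.30671514 -0.48315623  1.21435022]
[-4.97053968e-01 -3.10143978e+00  2.37384127e-03] 0.1
```

View pics/scene0.png

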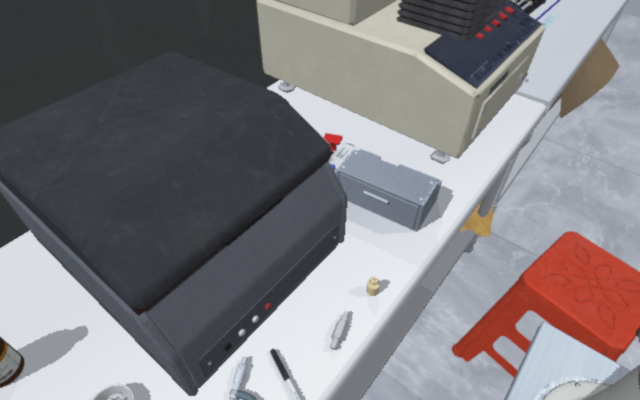

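View pics/side0.png

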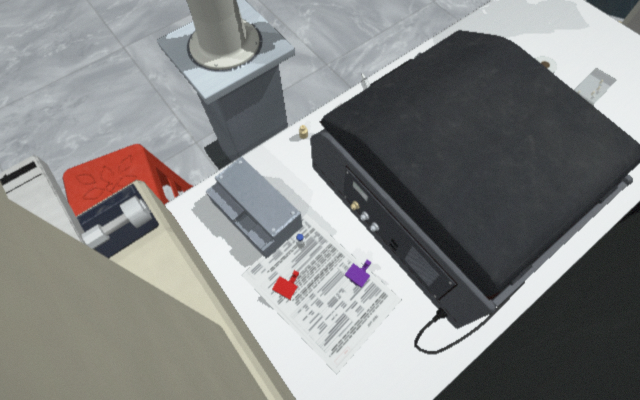

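The scene view shows the unit at about (388,185), with its front facing the camera. In the side view it is at (258,205), with its step facing the camera and the vial's blue cap at (299,238). I'll enlarge both crops.

```bash
python3 - <<'E'
import cv2,numpy as np
a=cv2.imread("pics/side0.png")[145:270,195:315]; b=cv2.imread("pics/scene0.png")[135:235,325:455]
a=cv2.resize(a,(480,500),interpolation=2)[:500]; b=cv2.resize(b,(520,400),interpolation=2)
cv2.imwrite("pics/a.png",a);cv2.imwrite("pics/b.png",b)
E
```

```text
(no output)
```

View pics/a.png

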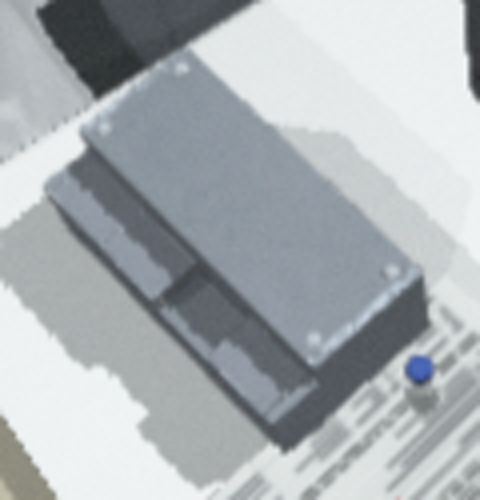

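View pics/b.png

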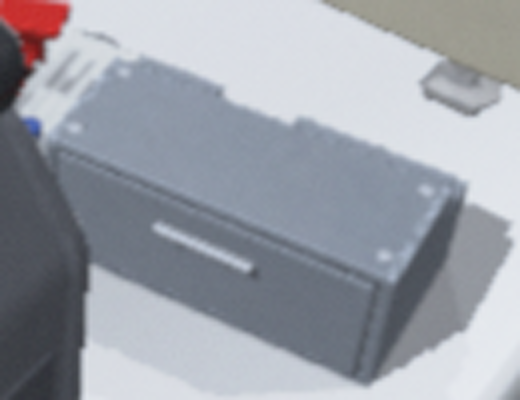

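The enlarged crops show roof corners at side-crop pixels (80,128), (190,50), (425,272) and (318,365). The notch runs along the outer rim from about (158,300) to (212,350). I'll cast these onto their planes.

```bash
cat >h.py <<'E'
import numpy as np
def cast(c,u,v,z):
    d=c["R"].T@np.array([(u-c["cx"])/c["fx"],(v-c["cy"])/c["fy"],1]); o=-c["R"].T@c["t"]
    return (o+d*(z-o[2])/d[2])[:2]
def fit(L,W): # rigid 2D: W=R L+t
    L=np.array(L);W=np.array(W);l=L.mean(0);w=W.mean(0)
    a,b=L-l,W-w
    th=np.arctan2((a[:,0]*b[:,1]-a[:,1]*b[:,0]).sum(),(a*b).sum())
    R=np.array([[np.cos(th),-np.sin(th)],[np.sin(th),np.cos(th)]])
    t=w-R@l
    return th,R,t,np.linalg.norm(L@R.T+t-W,axis=1)
E
python3 - <<'E'
from workcell import bot
from h import *
s=bot.read_camera("side");c=bot.read_camera("scene")
P=[(24,-104),(-58,-104),(-58,104),(24,104)]
L=np.array(P)/1000
q=[(80,128),(190,50),(425,272),(318,365)]
W=[cast(s,195+x/4-.4,145+y/4-.4,.085) for x,y in q]
th,R,t,e=fit(L,W);print("side",th,t,e)
q2=[(462,185),(388,277),(53,148),(128,60)]
W2=[cast(c,325+x/4-.4,135+y/4-.4,.085) for x,y in q2]
r=fit(L,W2);print("scene",r[0],r[2],r[3])
for x,y in [(158,300),(212,350),(198,268),(45,188),(270,425)]:
    print((x,y),R.T@(cast(s,195+x/4-.4,145+y/4-.4,.062)-t))
for x,y in [(220,90),(300,120)]:
    print('sc',(x,y),R.T@(cast(c,325+x/4-.4,135+y/4-.4,.062)-t))
E
```

```text
side -1.4554949894059437 [ 0.54584722 -0.24143229] [0.00120934 0.00414553 0.00200133 0.00311341]
scene -1.43768115464621 [ 0.53835734 -0.24245497] [0.00223381 0.0097599  0.0065256  0.00589156]
(158, 300) [0.05615829 0.00071574]
(212, 350) [0.0538182  0.04543502]
(198, 268) [0.02752534 0.00134527]
(45, 188) [ 0.05836695 -0.10136752]
(270, 425) [0.05931521 0.10121611]
sc (220, 90) [0.0544884  0.04430774]
sc (300, 120) [ 0.05524463 -0.00672942]
```

```bash
cat >>h.py <<'E'
from scipy.spatial.transform import Rotation as Ro
TH=-1.4555; T=np.array([.5455,-.2415])
U=np.array([[np.cos(TH),-np.sin(TH)],[np.sin(TH),np.cos(TH)]])
def pt(x,y,z): return list(U@np.array([x,y])/1000+T if False else U@(np.array([x,y])/1000)+T)+[z]
def rot(az):
    y=np.array([np.cos(az),np.sin(az),0]);z=np.array([0,0,-1.]);x=np.cross(y,z)
    return Ro.from_matrix(np.c_[x,y,z]).as_rotvec()
E
sed -i 's/U@np.array(\[x,y\])\/1000+T if False else //' h.py
python3 - <<'E'
from workcell import bot
from h import *
c=bot.read_camera("scene")
for u,v,z in[(440,160,0),(287,90,0),(460,150,.03),(267,65,.03)]:
    w=cast(c,u,v,z);print((u,v),w,U.T@(w-T))
for p,r in[([.33,.18,.3],rot(.5)),([.36,-.22,.3],rot(-1.2)),(pt(45,22,.15),rot(TH)),(pt(45,22,.04),rot(TH))]:
    q=bot.inverse_kinematics(p,r);print(p,None if q is None else np.round(q,2))
E
```

```text
(440, 160) [ 0.50365426 -0.44289786] [ 0.19524675 -0.06473693]
(287, 90) [ 1.0306261  -0.44435546] [0.25731807 0.45856851]
(460, 150) [ 0.47100286 -0.47409243] [ 0.22247796 -0.10076021]
(267, 65) [ 1.14718329 -0.48012005] [0.30625407 0.57023745]
[0.33, 0.18, 0.3] [ 0.17 -0.44  1.97  0.    1.61 -0.33]
[0.36, -0.22, 0.3] [-0.84 -0.3   1.87  0.    1.58  0.36]
[np.float64(0.5725307836179706), np.float64(-0.2836703300556025), 0.15] [-0.65  0.37  1.47 -0.    1.3   0.81]
[np.float64(0.5725307836179706), np.float64(-0.2836703300556025), 0.04] [-0.65  0.5   1.54 -0.    1.11  0.81]
```

```bash
cat >>h.py <<'E'
def probe(bot,x,y,z0,zmin,fmax,step=.002,az=TH):
    f0=bot.current_contact_force()[2]; z=z0
    while z>zmin:
        z-=step; bot.line_to(pt(x,y,z),max_speed=.04)
        f=bot.current_contact_force()[2]-f0
        if abs(f)>fmax: break
    print("probe",x,y,"cmd",round(z,4),"tcp",np.round(bot.current_ee_pos(),4),"f",round(f,2),"clk",bot.current_clock())
    return z
E
python3 - <<'E'
from workcell import bot
from h import *
import cv2
bot.set_gripper(0.0,20)
bot.goto([.33,.18,.3],rot(.5)); bot.goto([.36,-.22,.3],rot(-1.2)); bot.goto(pt(45,-40,.12),rot(TH))
print(bot.current_ee_pos(),bot.current_contact_force(),bot.current_clock())
for n in("side","wrist"): cv2.imwrite(f"pics/{n}1.png",bot.read_camera(n)["pixels"])
probe(bot,45,-40,.070,.056,1.5)
bot.line_to(pt(45,-40,.075))
E
```

```text
[ 0.51144945 -0.2907171   0.12127492] [ 0.83202632  0.23625919 -0.45340971] 5.55
probe 45 -40 cmd 0.062 tcp [ 0.5113 -0.2911  0.0624] f 2.0 clk 7.85
```

View pics/side1.png

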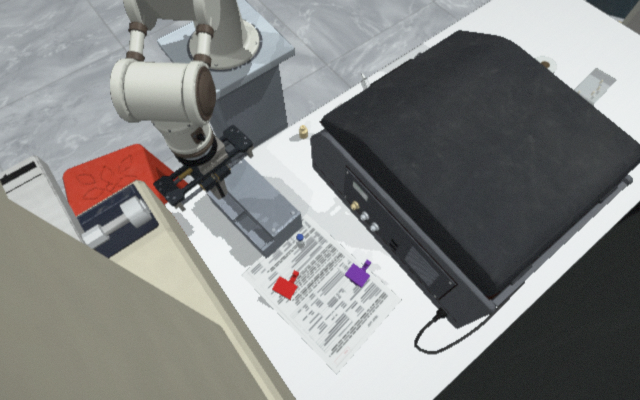

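View pics/wrist1.png

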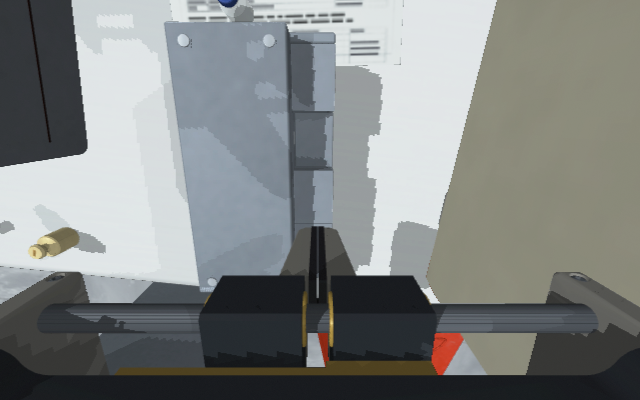

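The side view shows the fingers over the step, clear of the machines. In the wrist view the notch lies between rows 112 and 168, columns 293–333. The probe met the step at z=0.062, as expected. Next I refine the notch position from the wrist view and press.

```bash
python3 - <<'E'
from workcell import bot
from h import *
import sys
w=bot.read_camera("wrist"); dz=.12127-bot.current_ee_pos()[2]
w["t"]=w["t"]-w["R"]@np.array([0,0,dz])
for u,v,z in[(313,112,.062),(313,168,.062),(313,170,.062),(291,140,.062),(333,140,.062),(336,36,.062),(287,25,.085)]:
    print((u,v),U.T@(cast(w,u,v,z)-T))
y=np.mean([(U.T@(cast(w,313,v,.062)-T))[1] for v in(112,168)])*1000
print("notch y",y)
if not 8<y<40: sys.exit()
bot.line_to(pt(45,y,.075)); 
z=probe(bot,45,y,.066,.049,1.5)
E
```

```text
(313, 112) [0.04315382 0.04396597]
(313, 168) [ 0.04299999 -0.00125035]
(313, 170) [ 0.04299417 -0.00296169]
(291, 140) [0.02500549 0.02197555]
(333, 140) [0.05951248 0.02200373]
(336, 36) [0.06045723 0.09802007]
(287, 25) [0.02640304 0.09871247]
notch y 21.357809409038786
probe 45 21.357809409038786 cmd 0.05 tcp [ 0.5722 -0.284   0.0503] f 2.19 clk 10.8833
```

Contact came at 0.050, which is the notch floor. Pressing the key down now.

```bash
python3 - <<'E'
from workcell import bot
from h import *
import cv2
y=21.36
for z in(.047,.044,.042,.0405):
    bot.line_to(pt(45,y,z),max_speed=.03); print(z,bot.current_ee_pos()[2],bot.current_contact_force())
    if bot.current_contact_force()[2]>20: break
bot.hold(.8)
print(bot.current_ee_pos()[2],bot.current_contact_force())
bot.line_to(pt(45,y,.075),max_speed=.05); bot.line_to(pt(45,y,.2))
bot.hold(.5); print(bot.current_contact_force(),bot.current_clock())
a=bot.read_camera("scene")["pixels"][120:245,310:460]; b=bot.read_camera("wrist")["pixels"]
cv2.imwrite("pics/end.png",np.hstack([cv2.resize(a,(380,317)),cv2.resize(b,(400,317))]))
E
```

```text
0.047 0.04728253293147967 [ 0.15766344 -0.50095049  2.96416414]
0.044 0.04433408944093434 [ 1.71980708 -0.91514057  4.89474055]
0.042 0.04246476771782677 [ 0.18778845 -0.1597231   5.58716134]
0.0405 0.042303122307904895 [-2.9579465   1.12295108 12.46265397]
0.04230081008902144 [-1.92543146  1.89645281 12.57002109]
[ 0.62008063  0.42211745 -0.20754368] 15.0083
```

View pics/end.png

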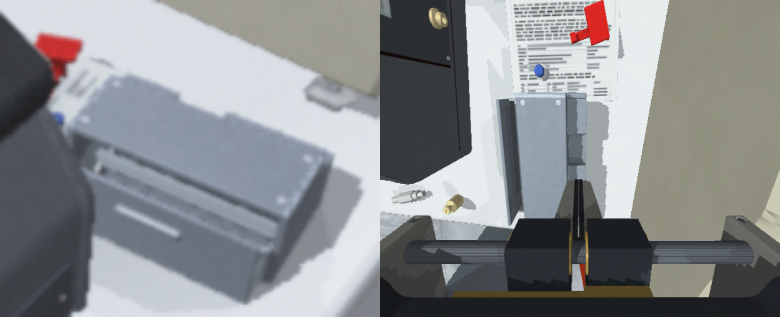

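The picture shows the drawer sprung out and level: the gap is visible in the scene half at about (185,185) and in the wrist half at (507,160). The arm is clear and the bystanders haven't moved.

```bash
python3 -c "
from workcell import bot
print(bot.job_done())"
```

```text
the job is handed in; nothing more can be done
None
```

I felt the notch in the step and pressed the key to its stop; the drawer sprang out level, the arm is clear, and the job was handed in at about 15 s (no verdict was returned).

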